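# Clamp a filter cassette in its holder

## Task

Lay the flat filter cassette on the bed of the cassette holder, slide it under the bridge fully home against the port panel without ramming the panel, and let go. Then turn the wing screw clockwise until its foot holds the cassette firmly, about an eighth of a turn past the point where the foot first bites, without crushing it. Leave the screw tight and the other things on the bench where they are.

Things in the scene. Friction and masses are not known exactly. Their poses are not given: they have to be found in the camera images.
- cassette: filter cassette, white plate with a dark middle layer, 160 (x) x 54 (y) x 20 (z) mm, 0.13 to 0.25 kg, lying flat on the bench to the right of the holder. Origin: centre of its underside, z up. Either end may go first and it has no wrong way round. Hold it by its long sides near the end that stays outside, about 50 mm from its middle; the middle cannot be reached under the bridge.
- holder: bolted-down cassette holder. Origin on the bench under the screw axis; +x points along the bed to the port panel, z up. Bed: 46 mm wide, 14 mm high, from x = -116 to +38 mm. Between white side guides (x = -58 to 38, 57 mm apart, top z 25, bevelled above and flared to x = -70) the cassette can be lowered, then slid +x. Bridge over it: x -13 to 13, underside z 58, top z 72 mm.
- bed_stop (a point): the point on the bed's top surface (14 mm above the bench), on its middle line, at the face of the port panel; axes as the holder's. With the cassette fully home, its origin lies at x = -80, y = 0, z = 0 mm here (side play 1.5 mm).
- port_panel: upright steel plate at the far end of the bed, end stop for the cassette; same origin and axes as the holder. Near face at x = 38 mm, 6 mm thick, 100 mm wide, top at z = 116 mm; hose barbs behind. The wing tips pass it at 11 mm: fingers opened wide strike it (pre-open to 35 mm or less). It must not be pushed with more than 25 N.
- wing_screw: black wing screw over the bridge, vertical axis. Origin on the axis at the hub's underside, 87 to 88 mm above the bench at the start, z up. Wing plate along its own y: 54 mm long, 8 mm thick (x), z = 10 to 30 mm above the origin; grip on its flat faces over the axis. Clockwise from above lowers it 3 mm/rad, almost freely until its foot bites. Stays where left; at least 5 rad of travel.
- screw_foot (a point): on the screw axis at the bridge's underside, 58 mm over the bench. Below it a steel foot, 20 mm across, on disc springs (25 N/mm, so 75 N per rad) turns with the screw. It is set with a lock nut: at the start it clears a laid cassette by an unmeasured 2 to 7 mm. Right is 45 to 90 N on the cassette: 0.6 to 1.2 rad after touch; the torque rises by about 0.4 N m per rad.
- beaker: small glass beaker, 59 mm across, 67 mm tall, origin under its middle; bystander, leave it in place
- petri_dish: glass petri dish, 90 mm across, 16 mm tall, origin under its middle; bystander, leave it in place
- timer: standing digital timer, 28x70x63 mm, origin under its middle; bystander, leave it in place
- dropper_bottle: small brown bottle, 34 mm across, 61 mm tall, origin under its middle; bystander, leave it in place
- stopper_a: rubber stopper, 27 mm across, 24 mm tall, origin under its middle; bystander, leave it in place
- stopper_b: rubber stopper, 34 mm across, 24 mm tall, origin under its middle; bystander, leave it in place
- rubber_bulb: rubber pipette bulb lying down, 50x112x50 mm, origin under its middle; bystander, leave it in place
Not all that is in view belongs to the job. What is meant by the holder is not blue, and is the larger of those in its own colour.

How it is judged:
By the outcome, as a careful person would: the job done as asked, in the order asked, and still so for the second after the job is handed in, with the robot touching nothing.
It also fails if it takes over 72 s, if anything falls off the work surface, if the arm or the gripper's body presses on something with over 40 N, if the wrist force passes 120 N, or if a joint passes its speed limit or range.

## Robot

A 6-joint arm with a two-finger parallel gripper is mounted at the origin on a cart in front of the work surface, level with it; the furniture and walls round the work are solid. World frame = base frame: x ahead of the robot, y to its left, z up, the work surface at z = 0. Lengths are in mm, angles in rad, forces in N, time in s.
With the tool pointing down it reaches from about 275 to 1000 mm from the base axis. Payload 8.4 kg.
Tool frame: the origin (TCP) lies at the very end of the fingers, on their centre line; the grasp point (between the pads) lies 19 mm behind it; z points along the fingers, y is the line along which they close (so a half turn about z gives the same grasp; the last joint's range is limited). The gripper opens to 85 mm and grips with 20 to 120 N. Pads are 22 mm wide; open, the fingers measure 114 mm over their backs; the gripper's body (76 mm by 85 mm) begins 54 mm behind the grasp point. The pads swing forward as they close: fully open they stand 13 mm farther back than shut.
Start: joints at [1.338, 0.353, 1.633, -0, 1.155, -0.002], TCP at [142.971, 608.43, 231.281] pointing down, gripper open.
Joint ranges: [-2.63, 2.63], [-0.92, 2.1], [0.06, 2.66], [-1.3, 4.44], [0, 2.69], [-3.02, 3.02]. Speed limits (rad/s): [2.22, 2.22, 2.79, 3.14, 3.14, 3.14].

## Interface

Orientations are given as [roll, pitch, yaw] about the fixed x, y, z axes, in that order (R = Rz(yaw) Ry(pitch) Rx(roll)).
In Python, from rig import sensors, grab_frame, camera_params, order gives the robot as it stands. The module is installed in compiled form; this text tells all that it offers.
- The arm moves only by the tool move_arm, never from a script. Its argument "motion" is a list of rows, each a list of 7 numbers: the turn, a rotation vector about the tool's x, y, z in shares of 2 rad (1.0 is 2 rad), then the shift along the tool's x, y, z in parts of the range, where 1.0 means 0.8 m, then the finger opening in m, from 0 to 0.0854. A call has 1 to 8 rows; each row is the pose to reach, as a shift and turn from the pose commanded when the call began, along the tool's axes at that moment; what a row does not reach only later rows make up. A row lasts 1/8 s, in which the tool goes at most 62.5 mm and 10.7 degrees, less where a joint would pass 70% of its speed; a pose out of reach is approached as far as the arm can. A call with a gripper value outside its range is refused whole. The fingers move at their own pace and stop on an object; "grip_force" is the grip in N (left out, the last holds). Time passes only in rows, so rows that repeat a pose let the fingers close. It gives the time, the measured TCP pose, the force, the opening and the grip force at its end, in the units of the state.
- sensors.sense(): the state, without advancing time (a new reading comes with each control period).
- grab_frame(name): name is "scene" or "top"; returns (picture, depth): 420x560x3 uint8, red, green, blue; 420x560 float32, mm along the optical axis (not along the pixel's ray), 0 where there is no reading.
- camera_params(name): a dict with "camera_matrix" (3x3 intrinsics, pixels), "k1" (the pictures are not rectified: a ray, as slopes to the right and down, at radius r is drawn at 1 + k1 r^2 times it, then the intrinsics apply), "world_from_camera" (4x4, takes a point from camera to world coordinates). Camera axes: x right, y down, z forward; pixel columns grow to the right and rows downward; lengths in mm; the calibration is good to about 2 mm. A picture is of the moment at which its call begins. camera_params takes no time and is no camera call.
- order.sign_off(): hands the job in; it is judged then, once.
The state is a dict: "clock": time; "qpos": joint angles; "qvel": joint speeds; "joint_efforts": joint torques, N m; "eef_pos": TCP position; "tcp_rot": TCP orientation; "contact_force": force on the tool from outside, world axes, zero at the start; "wrist_torque": the same for the moment, N m; "opening": opening from 0.0 (shut) to 1.0 (fully open); "grasp_force": force on a finger pad.
Only numpy, scipy, OpenCV 4.12 (cv2) and the standard library are available. Lean on these libraries where they do the work, as an engineer would, in place of code of your own. Each camera call takes 0.05 s, during which the arm holds its last target. There are 200 camera calls.

## Working session

There is one attempt and no reset: what is moved stays moved. The work goes in short steps, Python scripts to look and compute and a tool call to move; the robot and the scene stay as the last step left them, time stands still between calls to the robot, and variables do not carry over. Pictures are saved under pics/ and viewed, at most 10 in all, crops included, and the job is handed in when it is done.

Besides the shell and the picture viewer there is one more tool, called after "Emit:" as name(argument=value, ...) on one line, values as JSON. move_arm: Moves the arm, as the interface text tells. Its arguments: {"type":"object","properties":{"motion":{"type":"array","items":{"type":"array","items":{"type":"number"}}},"grip_force":{"type":"number"}},"required":["motion"]}

```bash
mkdir -p pics; cat > h.py <<'E'
import numpy as np, cv2
from rig import sensors, grab_frame, camera_params, order
def load(n):
    d=np.load(f'{n}.npz'); return d['p'],d['d'],camera_params(n)
def snap(n):
    p,d=grab_frame(n); np.savez(n+'.npz',p=p,d=d); return p,d
def pt(n,u,v,z=None):
    """world point of pixel; by depth, or on plane z"""
    p,d,c=load(n); K=np.array(c['camera_matrix']);T=np.array(c['world_from_camera'])
    x=cv2.undistortPoints(np.array([[[u,v]]],float),K,np.array([c['k1'],0,0,0.]))[0,0]
    r=np.array([x[0],x[1],1.])
    if z is None: s=d[int(round(v)),int(round(u))]
    else: s=(z-T[2,3])/(T[:3,:3]@r)[2]
    return T[:3,:3]@(r*s)+T[:3,3]
E
python3 - <<'E'
from h import *
for n in('scene','top'):
    p,d=snap(n); cv2.imwrite(f'pics/{n}0.png',cv2.resize(p[:,:,::-1],(800,600)))
    c=camera_params(n);print(n,c)
print(sensors.sense())
E
```

```text
scene {'camera_matrix': array([[542.41325781,   0.        , 285.58903879],
       [  0.        , 542.41325781, 209.93646432],
       [  0.        ,   0.        ,   1.        ]]), 'k1': 0.05258772062643783, 'world_from_camera': array([[-6.38162000e-01, -4.58411259e-01,  6.18553457e-01,
        -4.01686513e+02],
       [-7.69741556e-01,  3.96299001e-01, -5.00444841e-01,
         8.02967714e+02],
       [-1.57225679e-02, -7.95491181e-01, -6.05761159e-01,
         1.02821284e+03],
       [ 0.00000000e+00,  0.00000000e+00,  0.00000000e+00,
         1.00000000e+00]])}
top {'camera_matrix': array([[512.94106842,   0.        , 286.30861972],
       [  0.        , 512.94106842, 209.19700372],
       [  0.        ,   0.        ,   1.        ]]), 'k1': -0.0786972666302611, 'world_from_camera': array([[ 2.70508579e-02, -9.88322943e-01,  1.49953367e-01,
         3.42529240e+02],
       [-9.99568420e-01, -2.84620331e-02, -7.27224082e-03,
         2.84204696e+01],
       [ 1.14553001e-02, -1.49691930e-01, -9.88666325e-01,
         1.34074288e+03],
       [ 0.00000000e+00,  0.00000000e+00,  0.00000000e+00,
         1.00000000e+00]])}
{'clock': 0.1, 'qpos': array([ 1.33761600e+00,  3.53591089e-01,  1.63405874e+00,  8.48102770e-06,
        1.15520098e+00, -2.37358281e-03]), 'qvel': array([-0.00017408, -0.00102118, -0.00166917,  0.0009759 , -0.00229059,
        0.00139114]), 'joint_efforts': array([ 2.33251187e-03, -6.06352973e+01, -3.42815673e+01,  5.80533901e-05,
        4.05302300e-03, -1.48387210e-05]), 'eef_pos': array([142.85929447, 608.01437619, 230.62957351]), 'tcp_rot': array([-3.14033452e+00, -1.07410892e-05,  2.91078247e+00]), 'contact_force': array([-0.14054994,  0.03654943,  0.05617019]), 'wrist_torque': array([ 0.01243387, -0.00030849,  0.01295352]), 'grasp_force': 0.0, 'opening': 1.002525847918003}
```

View pics/scene0.png

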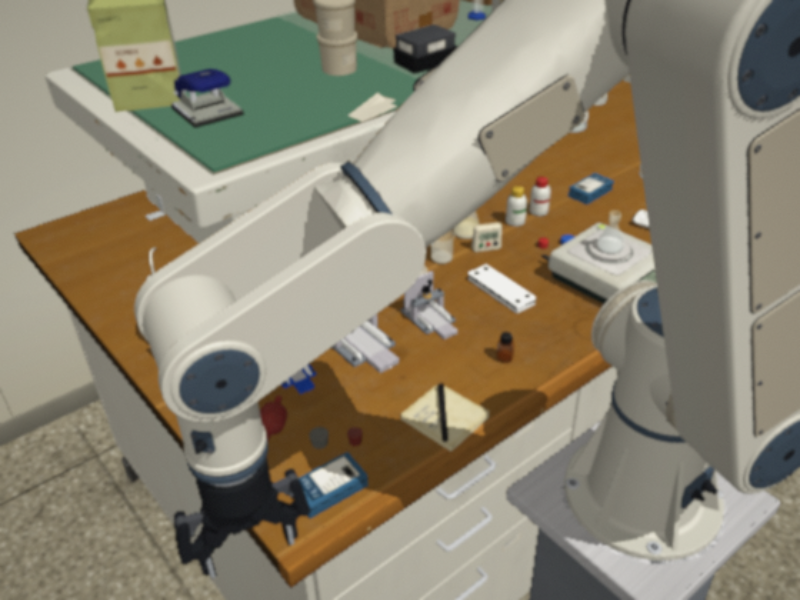

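View pics/top0.png

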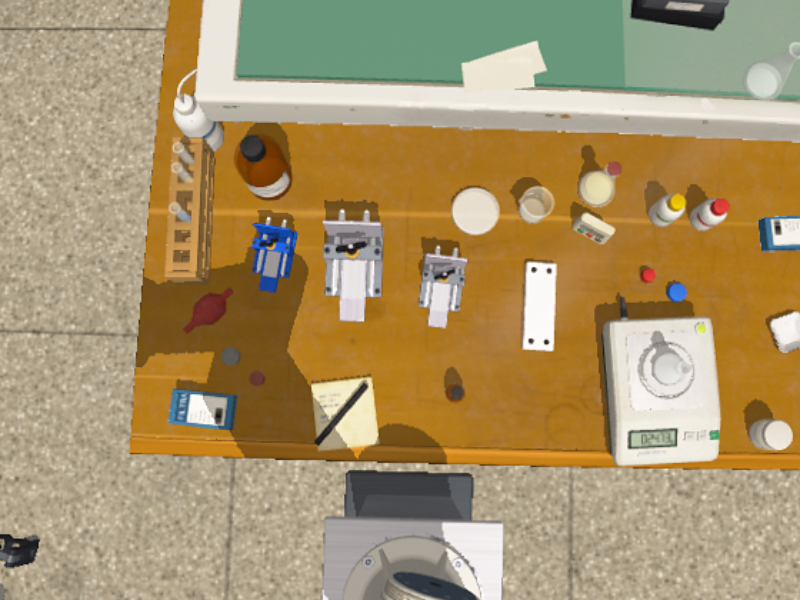

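The top view shows the larger grey holder at about (352,265), with its panel to the top. The cassette is at (539,306), and the smaller grey and blue holders are decoys. I'll enlarge the holder and the cassette next.

```bash
python3 - <<'E'
from h import *
p,d,c=load('top')
# crop u 210..400, v 135..255 -> x4
cr=p[135:255,210:400,::-1]; cv2.imwrite('pics/crop.png',cv2.resize(cr,None,fx=4.2,fy=4.2,interpolation=cv2.INTER_CUBIC))
# cassette corners by white mask
g=(p.min(2)>200).astype('uint8'); n,l,s,ce=cv2.connectedComponentsWithStats(g)
i=[k for k in range(1,n) if abs(ce[k][0]-377)<5 and abs(ce[k][1]-214)<8 and s[k][4]>500]; print(i,[s[k] for k in i])
pts=np.argwhere(l==i[0])[:,::-1].astype('float32'); r=cv2.minAreaRect(pts); print(r)
W=[pt('top',*q,z=20) for q in cv2.boxPoints(r)]; print(np.round(W,1)); print(np.mean(W,0),[np.linalg.norm(W[k]-W[k-1]) for k in range(4)])
print(pt('top',377,214))
E
```

```text
[41] [array([ 366,  184,   23,   62, 1214], dtype=int32)]
((377.54791259765625, 214.37437438964844), (21.0660400390625, 60.81729507446289), 2.436648368835449)
[[ 456.9 -189.3   20. ]
 [ 617.4 -195.5   20. ]
 [ 616.7 -251.3   20. ]
 [ 456.  -244.1   20. ]]
[ 536.75759392 -220.05145465   20.        ] [np.float64(54.881719285954986), np.float64(160.6319197706302), np.float64(55.8850372634131), np.float64(160.88121547535903)]
[ 536.56718806 -217.95593374   22.83190882]
```

View pics/crop.png

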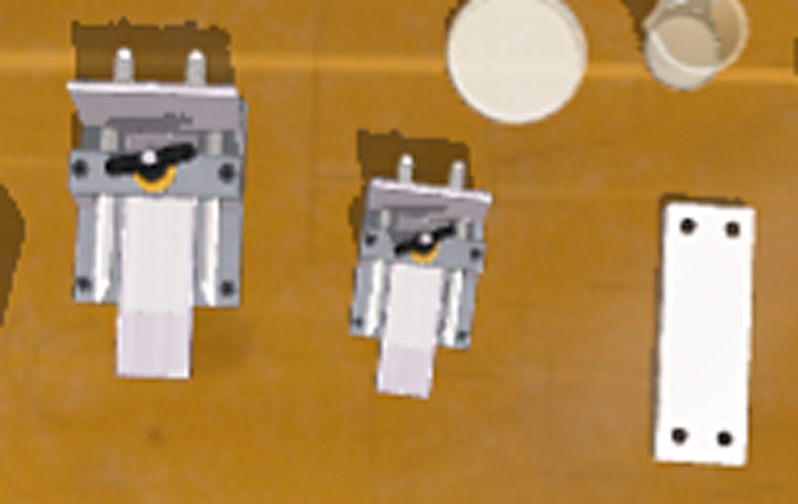

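The crop shows the holder bed's front corners at (116,377) and (189,379), the bridge bolts at (79,168) and (227,173), the panel's top edge from (69,88) to (243,96), and the screw axis near (149,158). The wings lie nearly across the bed.

```bash
python3 - <<'E'
from h import *
for nm,a,z in[('bedL',(116,377),14),('bedR',(189,379),14),('bedL at bridge',(121,198),14),('bedR at br',(196,198),14),('boltL',(79,168),73),('boltR',(227,173),73),('brL',(69,193),72),('brR',(241,197),72),('panL',(69,87),116),('panR',(243,95),116),('hub',(149,158),118),('wingL',(108,166),118),('wingR',(196,150),118),('baseL',(75,302),None),('baseR',(240,305),None)]:
    u,v=a[0]/4.2+210-.4,a[1]/4.2+135-.4
    print(nm,np.round(pt('top',u,v,z),1), np.round(pt('top',u,v),1))
E
```

```text
bedL [500.2 145.4  14. ] [502.  146.7  -1.6]
bedR [500.2 100.1  14. ] [502.2 101.   -2.8]
bedL at bridge [613.3 146.9  14. ] [615.  147.6   5.9]
bedR at br [614.7  99.8  14. ] [604.8  97.2  62.2]
boltL [618.9 167.7  73. ] [618.1 167.3  76.9]
boltR [618.4  78.6  73. ] [616.9  78.3  80.1]
brL [603.7 173.1  72. ] [618.3 181.2   0.9]
brR [604.2  69.7  72. ] [609.3  70.5  47.2]
panL [657.8 171.  116. ] [657.3 170.8 117.8]
panR [655.9  69.1 116. ] [686.   73.1  -1.5]
hub [616.2 122.4 118. ] [617.5 122.8 112.3]
wingL [610.8 146.  118. ] [611.9 146.4 113. ]
wingR [621.8  95.3 118. ] [625.3  96.1 102.5]
baseL [ 5.486e+02  1.744e+02 -1.000e-01] [ 5.486e+02  1.744e+02 -1.000e-01]
baseR [550.   70.5  -2. ] [550.   70.5  -2. ]
```

```bash
cat >> h.py <<'E'
from scipy.spatial.transform import Rotation as Ro
def st():
    s=sensors.sense(); print('t',round(s['clock'],2),'pos',np.round(s['eef_pos'],1),'rot',np.round(s['tcp_rot'],3),'F',np.round(s['contact_force'],1),'M',np.round(s['wrist_torque'],2),'op',round(s['opening'],3),'g',round(s['grasp_force'],1),'q',np.round(s['qpos'],2)); return s
def go(x,y,z,yaw,s=None,p0=None,r0=None):
    """row (rotvec rad, shift m) from present pose to tool-down target"""
    s=s or sensors.sense(); R=Ro.from_euler('xyz',s['tcp_rot'] if r0 is None else r0)
    d=R.inv().apply(np.array([x,y,z])-(s['eef_pos'] if p0 is None else p0))/1000
    r=(R.inv()*Ro.from_euler('xyz',[np.pi,0,yaw])).as_rotvec(); print(np.round(np.r_[r,d],4).tolist())
E
python3 -c "
from h import *
go(487,-218,150,np.pi-.042,p0=np.array([142.97,608.43,231.28]),r0=[np.pi,0,2.9112]);go(487,-218,150,np.pi-.042)"
```

```text
[0.0, 0.0, -0.1884, -0.5237, -0.726, 0.0813]
[-0.0013, -0.0001, -0.1888, -0.524, -0.7253, 0.0815]
```

The rows are not in the units I measure in: shifts go in shares of 0.8 m and turns go in shares of 2 rad. I convert before sending: -0.726 m is -0.9075, -0.5237 m is -0.6546, -0.188 rad is -0.094.

Emit:
move_arm(motion=[[0, 0, -0.094, -0.6546, -0.9075, 0, 0.085], [0, 0, -0.094, -0.6546, -0.9075, 0, 0.085], [0, 0, -0.094, -0.6546, -0.9075, 0, 0.085], [0, 0, -0.094, -0.6546, -0.9075, 0, 0.085], [0, 0, -0.094, -0.6546, -0.9075, 0, 0.085], [0, 0, -0.094, -0.6546, -0.9075, 0, 0.085], [0, 0, -0.094, -0.6546, -0.9075, 0, 0.085], [0, 0, -0.094, -0.6546, -0.9075, 0, 0.085]])

```text
clock: 1.1
eef_pos: [335.3, 144.9, 231.4]
tcp_rot: [3.141, 0.001, 3.099]
contact_force: [1.5, 0.3, 0.2]
opening: 0.991
grasp_force: 0.0
```

```bash
python3 -c "
from h import *
st();go(487,-218,120,np.pi-.042)"
```

```text
t 1.1 pos [335.3 144.9 231.4] rot [3.141e+00 1.000e-03 3.099e+00] F [1.5 0.3 0.2] M [-0.01 -0.02  0.04] op 0.991 g 0.0 q [ 0.4  -0.07  2.14 -0.    1.07 -1.12]
[0.0003, 0.0007, -0.0002, -0.1668, -0.3563, 0.1114]
```

In the tool's units: -0.3563 m is -0.4454, -0.1668 m is -0.2085.

Emit:
move_arm(motion=[[0, 0, 0, -0.2085, -0.4454, 0.1393, 0.085], [0, 0, 0, -0.2085, -0.4454, 0.1393, 0.085], [0, 0, 0, -0.2085, -0.4454, 0.1393, 0.085], [0, 0, 0, -0.2085, -0.4454, 0.1393, 0.085], [0, 0, 0, -0.2085, -0.4454, 0.1393, 0.085], [0, 0, 0, -0.2085, -0.4454, 0.1393, 0.085], [0, 0, 0, -0.2085, -0.4454, 0.1393, 0.085], [0, 0, 0, -0.2085, -0.4454, 0.1393, 0.085]])

```text
clock: 2.1
eef_pos: [486.4, -218.1, 118.8]
tcp_rot: [3.141, -0.001, 3.096]
contact_force: [-0.2, 0.2, -1.1]
opening: 1.0
grasp_force: 0.0
```

```bash
python3 -c "
from h import *
st();go(487,-218,1,np.pi-.042)
p,d=snap('scene'); cv2.imwrite('pics/s1.png',cv2.resize(p[140:300,210:420,::-1],None,fx=3.7,fy=3.7,interpolation=cv2.INTER_CUBIC))"
```

```text
t 2.1 pos [ 486.4 -218.1  118.8] rot [ 3.141e+00 -1.000e-03  3.096e+00] F [-0.2  0.2 -1.1] M [-0.03  0.03  0.  ] op 1.0 g 0.0 q [-0.42  0.35  1.93 -0.    0.86 -1.95]
[0.0003, -0.0011, -0.0034, -0.0007, 0.0001, 0.1178]
```

View pics/s1.png

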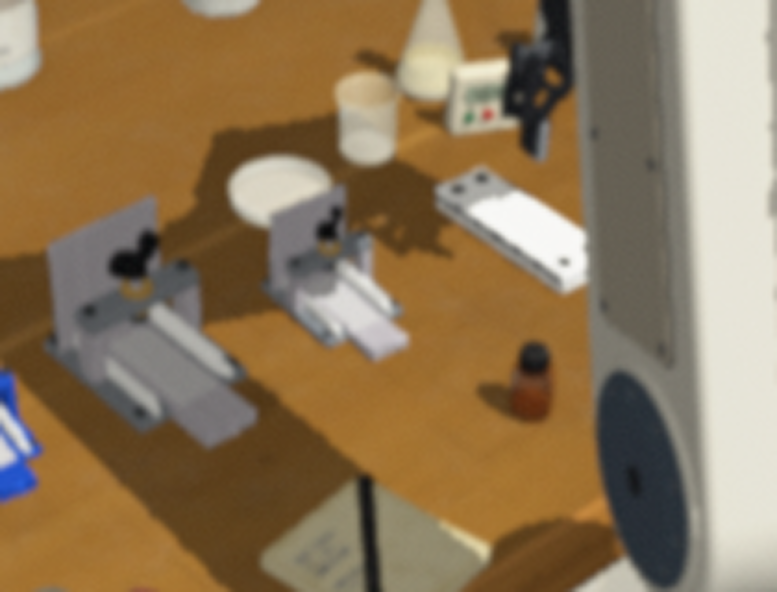

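The scene crop shows the holder at lower left: bed front corners about (256,410) and (205,437), panel top corners (49,246) and (156,198). The gripper is above the near end of the cassette. I'll descend, and check the holder points as well.

In the tool's units: 0.1178 m is 0.1473, 0.11 m is 0.1375.

Emit:
move_arm(motion=[[0, 0, 0, 0, 0, 0.075, 0.085], [0, 0, 0, 0, 0, 0.1375, 0.085], [0, 0, 0, 0, 0, 0.1473, 0.085], [0, 0, 0, 0, 0, 0.1473, 0.085], [0, 0, 0, 0, 0, 0.1473, 0.05], [0, 0, 0, 0, 0, 0.1473, 0.05], [0, 0, 0, 0, 0, 0.1473, 0.045], [0, 0, 0, 0, 0, 0.1473, 0.045]], grip_force=60)

```text
clock: 3.15
eef_pos: [487.6, -216.8, 4.2]
tcp_rot: [-3.141, 0.003, 3.099]
contact_force: [-1.7, 2.2, 13.0]
opening: 0.61
grasp_force: 61.9
```

```bash
python3 -c "
from h import *
st()
for nm,a,z in[('bedR',(256,410),14),('bedL',(205,437),14),('panL',(49,246),116),('panR',(156,198),116),('hub',(134,258),118)]:
    print(nm,np.round(pt('scene',a[0]/3.7+209.6,a[1]/3.7+139.6,z),1))
"
```

```text
t 3.15 pos [ 487.6 -216.8    4.2] rot [-3.141e+00  3.000e-03  3.099e+00] F [-1.7  2.2 13. ] M [ 0.33  0.28 -0.02] op 0.61 g 61.9 q [-0.42  0.54  1.98  0.    0.62 -1.95]
bedR [501.9  99.4  14. ]
bedL [503.2 147.5  14. ]
panL [658.8 171.3 116. ]
panR [655.9  72.2 116. ]
hub [602.2 132.9 118. ]
```

In the tool's units: -0.1 m is -0.125, -0.06 m is -0.075.

Emit:
move_arm(motion=[[0, 0, 0, 0, 0, -0.0125, 0.045], [0, 0, 0, 0, 0, -0.0375, 0.045], [0, 0, 0, 0, 0, -0.075, 0.045], [0, 0, 0, 0, 0, -0.125, 0.045], [0, 0, 0, 0, 0, -0.125, 0.045]])

```text
clock: 3.78
eef_pos: [488.3, -217.3, 105.5]
tcp_rot: [-3.139, 0.006, 3.099]
contact_force: [-0.4, -0.6, -2.7]
opening: 0.615
grasp_force: 64.0
```

```bash
python3 - <<'E'
from h import *
st()
p,d,c=load('top'); g=cv2.GaussianBlur(p.astype(np.float32),(3,3),0)
def edge(fixed,lo,hi,horiz,ch,z):
    P=[]
    for f in fixed:
        l=g[f,lo:hi,ch] if horiz else g[lo:hi,f,ch]
        e=np.abs(np.diff(l))**2; P.append(lo+.5+(e*np.arange(len(e))).sum()/e.sum())
    P=np.array(P); W=np.array([pt('top',*( (q,f) if horiz else (f,q)),z=z) for f,q in zip(fixed,P)])
    if horiz: k=np.polyfit(W[:,0],W[:,1],1); print(np.round(np.std(np.polyval(k,W[:,0])-W[:,1]),2),'yaw',k[0].round(4),'y@617',np.polyval(k,617).round(1),'y@500',np.polyval(k,500).round(1))
    else: k=np.polyfit(W[:,1],W[:,0],1); print(np.round(np.std(np.polyval(k,W[:,1])-W[:,0]),2),'yaw',-k[0].round(4),'x@122',np.polyval(k,122).round(1))
edge(range(211,223),233,244,True,2,14)
edge(range(211,223),250,260,True,2,14)
edge(range(188,206),236,242,True,1,14)
edge(range(188,206),252,259,True,1,14)
edge(range(229,265),152,159,False,2,116)
edge(range(240,253),219,229,False,2,14)
E
```

```text
t 3.77 pos [ 488.3 -217.3  105.5] rot [-3.139  0.006  3.099] F [-0.4 -0.6 -2.7] M [-0.02  0.1  -0.  ] op 0.615 g 64.0 q [-0.42  0.37  1.94 -0.    0.83 -1.95]
0.05 yaw 0.0438 y@617 150.6 y@500 145.5
0.14 yaw -0.0266 y@617 97.5 y@500 100.6
0.42 yaw 0.0813 y@617 149.4 y@500 139.9
0.4 yaw 0.0796 y@617 103.1 y@500 93.8
1.42 yaw -0.006 x@122 660.3
0.12 yaw -0.0079 x@122 500.5
```

```bash
python3 -c "
from h import *
go(488,-218,170,np.pi-.042);go(467.5,123.5,170,np.pi-.008);go(467.5,123.5,45,np.pi-.008)"
```

```text
[-0.0023, 0.0056, -0.0009, -0.0001, -0.0009, -0.0645]
[-0.0024, 0.0056, -0.0349, 0.0351, 0.3394, -0.0655]
[-0.0024, 0.0056, -0.0349, 0.0358, 0.3397, 0.0595]
```

In the tool's units: 0.339 m is 0.4238, -0.065 m is -0.0813, -0.035 rad is -0.0175.

Emit:
move_arm(motion=[[0, 0, 0, 0, 0, -0.0688, 0.045], [0, 0, -0.0175, 0.0438, 0.4238, -0.0813, 0.045], [0, 0, -0.0175, 0.0438, 0.4238, -0.0813, 0.045], [0, 0, -0.0175, 0.0438, 0.4238, -0.0813, 0.045], [0, 0, -0.0175, 0.0438, 0.4238, -0.0813, 0.045], [0, 0, -0.0175, 0.0438, 0.4238, -0.0813, 0.045], [0, 0, -0.0175, 0.0438, 0.4238, -0.0813, 0.045], [0, 0, -0.0175, 0.0438, 0.4238, -0.0813, 0.045]])

```text
clock: 4.78
eef_pos: [465.0, 125.4, 166.4]
tcp_rot: [-3.141, -0.001, 3.137]
contact_force: [0.5, -0.5, -3.1]
opening: 0.615
grasp_force: 65.0
```

```bash
python3 -c "
from h import *
st();go(467.5,123.5,46,np.pi-.008)"
```

```text
t 4.78 pos [465.  125.4 166.4] rot [-3.141e+00 -1.000e-03  3.137e+00] F [ 0.5 -0.5 -3.1] M [ 0.    0.16 -0.02] op 0.615 g 65.0 q [ 0.26  0.21  2.    0.    0.94 -1.31]
[-0.0001, -0.0012, 0.0034, -0.0026, -0.0019, 0.1204]
```

In the tool's units: 0.12 m is 0.15, -0.001 m is -0.0013, 0.002 rad is 0.001.

Emit:
move_arm(motion=[[0, 0, 0.001, -0.0013, -0.0013, 0.0625, 0.045], [0, 0, 0.001, -0.0013, -0.0013, 0.125, 0.045], [0, 0, 0.001, -0.0013, -0.0013, 0.15, 0.045], [0, 0, 0.001, -0.0013, -0.0013, 0.15, 0.045]])

```text
clock: 5.28
eef_pos: [465.2, 121.4, 45.3]
tcp_rot: [-3.14, -0.004, 3.131]
contact_force: [-0.5, -0.3, -1.6]
opening: 0.609
grasp_force: 65.0
```

```bash
python3 -c "
from h import *
st();go(467.5,123.5,19,np.pi-.008)
p,d=snap('top'); a=cv2.resize(p[130:240,205:315,::-1],None,fx=5.4,fy=5.4,interpolation=cv2.INTER_CUBIC)
cv2.imwrite('pics/t2.png',a)"
```

```text
t 5.28 pos [465.2 121.4  45.3] rot [-3.14  -0.004  3.131] F [-0.5 -0.3 -1.6] M [ 0.03  0.08 -0.06] op 0.609 g 65.0 q [ 0.25  0.41  2.07 -0.    0.66 -1.31]
[-0.0013, -0.0043, -0.0027, -0.0024, 0.0022, 0.0263]
```

View pics/t2.png

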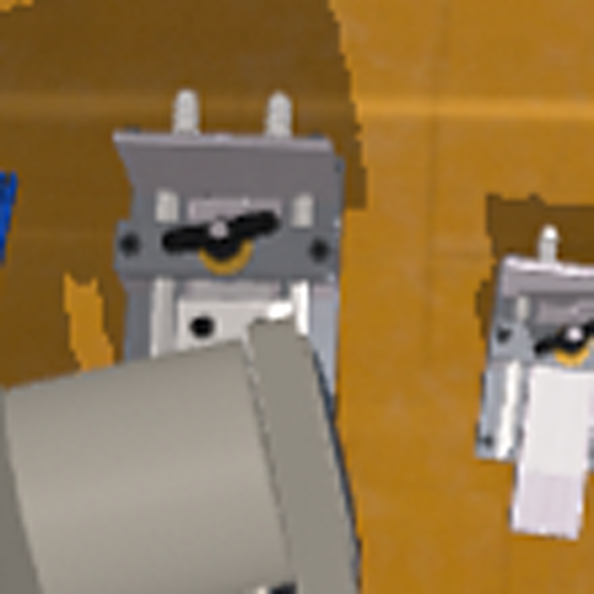

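The view shows the cassette's front edge between the guides just before the bridge: left corner near (177,299), hole at (203,326). The bolts are at (129,243) and (319,249), and the wing tips at about (164,241) and (278,221).

```bash
python3 -c "
from h import *
f=lambda a,z:np.round(pt('top',a[0]/5.4+204.6,a[1]/5.4+129.6,z),1)
for nm,a,z in[('casL',(178,299),61),('hole',(203,326),61),('boltL',(129,243),73),('boltR',(319,249),73),('panL',(116,134),116),('panR',(333,140),116),('brL',(117,274),72),('brR',(340,280),72),('wingL',(164,241),117),('wingR',(278,221),117),('hub',(219,231),118),('gL',(163,350),25),('gR',(305,300),25),('gLo',(152,350),25),('gRo',(314,300),25)]: print(nm,f(a,z))
"
```

```text
casL [595.3 144.5  61. ]
hole [582.7 132.2  61. ]
boltL [619.  167.5  73. ]
boltR [618.6  78.5  73. ]
panL [660.1 171.  116. ]
panR [660.1  72.2 116. ]
brL [604.2 172.5  72. ]
brR [604.4  68.3  72. ]
wingL [610.7 146.9 117. ]
wingR [621.5  95.8 117. ]
hub [615.8 122.2 118. ]
gL [577.2 154.   25. ]
gR [603.7  86.3  25. ]
gLo [577.  159.3  25. ]
gRo [603.8  82.   25. ]
```

In the tool's units: 0.01 m is 0.0125, 0.003 m is 0.0038, -0.004 rad is -0.002.

Emit:
move_arm(motion=[[0, 0, -0.002, 0, 0.0038, 0, 0.045], [0, 0, -0.002, 0, 0.0038, 0, 0.045], [0, 0, -0.002, 0, 0.0038, 0.0125, 0.045], [0, 0, -0.002, 0, 0.0038, 0.0125, 0.045]])

```text
clock: 5.82
eef_pos: [466.4, 125.7, 36.5]
tcp_rot: [-3.141, -0.001, 3.136]
contact_force: [-0.9, -0.2, -2.5]
opening: 0.614
grasp_force: 65.0
```

```bash
python3 -c "
from h import *
st();go(465.5,124.5,19,np.pi-.006)
p,d=snap('top'); a=cv2.resize(p[165:205,220:285,::-1],None,fx=10,fy=10,interpolation=cv2.INTER_CUBIC)
cv2.imwrite('pics/t3.png',a)"
```

```text
t 5.83 pos [466.4 125.7  36.5] rot [-3.141e+00 -1.000e-03  3.136e+00] F [-0.9 -0.2 -2.5] M [ 0.03  0.11 -0.03] op 0.614 g 65.0 q [ 0.26  0.43  2.08 -0.    0.64 -1.3 ]
[-0.0003, -0.001, 0.0003, 0.0009, -0.0012, 0.0175]
```

View pics/t3.png

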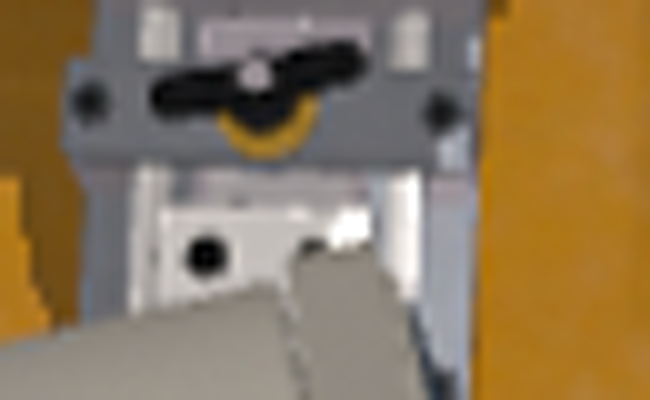

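```bash
python3 -c "
from h import *
f=lambda a,z:np.round(pt('top',a[0]/10+219.5,a[1]/10+164.5,z),1)
for nm,a,z in[('holeL',(207,256),52),('holeR',(312,252),52),('casL',(165,212),52),('casR',(370,212),52),('gLo',(131,230),25),('gRo',(421,230),25),('gLi',(160,230),25),('gRi',(386,230),25),('boltL',(90,101),73),('boltR',(441,111),73)]: print(nm,f(a,z))
"
```

```text
holeL [583.9 138.   52. ]
holeR [585.7 111.3  52. ]
casL [595.1 149.3  52. ]
casR [596.6  96.8  52. ]
gLo [595.3 160.5  25. ]
gRo [597.5  84.8  25. ]
gLi [595.5 152.9  25. ]
gRi [597.2  93.9  25. ]
boltL [619.  167.4  73. ]
boltR [618.9  78.7  73. ]
```

In the tool's units: 0.0175 m is 0.0219, 0.015 m is 0.0188.

Emit:
move_arm(motion=[[0, 0, 0, 0, 0, 0.0075, 0.045], [0, 0, 0, 0, 0, 0.0138, 0.045], [0, 0, 0, 0, 0, 0.0188, 0.045], [0, 0, 0, 0, 0, 0.0219, 0.045], [0, 0, 0, 0, 0, 0.0219, 0.045]])

```text
clock: 6.5
eef_pos: [466.9, 125.8, 19.4]
tcp_rot: [-3.141, -0.0, 3.136]
contact_force: [0.6, -0.3, -1.8]
opening: 0.613
grasp_force: 65.0
```

```bash
python3 -c "
from h import *
st()"
```

```text
t 6.5 pos [466.9 125.8  19.4] rot [-3.141 -0.     3.136] F [ 0.6 -0.3 -1.8] M [0.01 0.16 0.03] op 0.613 g 65.0 q [ 0.26  0.46  2.08 -0.    0.6  -1.3 ]
```

In the tool's units: -0.042 m is -0.0525, -0.037 m is -0.0463.

Emit:
move_arm(motion=[[0, 0, 0, 0, 0, 0.0013, 0.045], [0, 0, 0, -0.0075, 0, 0.0013, 0.045], [0, 0, 0, -0.0163, 0, 0.0013, 0.045], [0, 0, 0, -0.0263, 0, 0.0013, 0.045], [0, 0, 0, -0.0363, 0, 0.0013, 0.045], [0, 0, 0, -0.0463, 0, 0.0013, 0.045], [0, 0, 0, -0.0525, 0, 0.0013, 0.045], [0, 0, 0, -0.0525, 0, 0.0013, 0.045]])

```text
clock: 7.5
eef_pos: [509.5, 125.6, 18.6]
tcp_rot: [3.141, 0.001, 3.136]
contact_force: [0.2, 0.2, -2.2]
opening: 0.611
grasp_force: 65.1
```

```bash
python3 -c "
from h import *
st()"
```

```text
t 7.5 pos [509.5 125.6  18.6] rot [3.141e+00 1.000e-03 3.136e+00] F [ 0.2  0.2 -2.2] M [ 0.05 -0.06  0.02] op 0.611 g 65.1 q [ 0.24  0.5   1.99 -0.    0.64 -1.33]
```

In the tool's units: -0.012 m is -0.015, 0.001 m is 0.0013.

Emit:
move_arm(motion=[[0, 0, 0, -0.0025, 0, 0.0013, 0.045], [0, 0, 0, -0.005, 0, 0.0013, 0.045], [0, 0, 0, -0.0075, 0, 0.0013, 0.045], [0, 0, 0, -0.01, 0, 0.0013, 0.045], [0, 0, 0, -0.0125, 0, 0.0013, 0.045], [0, 0, 0, -0.015, 0, 0.0013, 0.045], [0, 0, 0, -0.015, 0, 0.0013, 0.045]], grip_force=25)

```text
clock: 8.38
eef_pos: [518.3, 125.3, 18.2]
tcp_rot: [-3.141, -0.005, 3.136]
contact_force: [-12.4, -0.8, 18.2]
opening: 0.616
grasp_force: 67.4
```

```bash
python3 -c "
from h import *
st()"
```

```text
t 8.38 pos [518.3 125.3  18.2] rot [-3.141 -0.005  3.136] F [-12.4  -0.8  18.2] M [-0.13  1.69 -0.01] op 0.616 g 67.4 q [ 0.23  0.52  1.97  0.    0.66 -1.33]
```

Emit:
move_arm(motion=[[0, 0, 0, 0, 0, -0.0013, 0.045], [0, 0, 0, 0, 0, -0.0013, 0.045]])

```text
clock: 8.62
eef_pos: [520.9, 125.6, 18.6]
tcp_rot: [3.142, 0.0, 3.136]
contact_force: [-0.3, -0.5, -0.7]
opening: 0.614
grasp_force: 65.1
```

```bash
python3 -c "
from h import *
st()"
```

```text
t 8.62 pos [520.9 125.6  18.6] rot [3.142 0.    3.136] F [-0.3 -0.5 -0.7] M [-0.02  0.11  0.01] op 0.614 g 65.1 q [ 0.23  0.52  1.97  0.    0.66 -1.33]
```

In the tool's units: -0.003 m is -0.0038, -0.002 m is -0.0025.

Emit:
move_arm(motion=[[0, 0, 0, -0.0013, 0, 0, 0.045], [0, 0, 0, -0.0025, 0, 0, 0.045], [0, 0, 0, -0.0038, 0, 0, 0.045], [0, 0, 0, -0.0038, 0, 0, 0.045]])

```text
clock: 9.12
eef_pos: [524.2, 125.5, 18.6]
tcp_rot: [3.142, 0.0, 3.136]
contact_force: [0.1, -0.4, -2.7]
opening: 0.613
grasp_force: 65.1
```

Emit:
move_arm(motion=[[0, 0, 0, -0.0006, 0, 0, 0.045], [0, 0, 0, -0.0013, 0, 0, 0.045], [0, 0, 0, -0.0019, 0, 0, 0.045], [0, 0, 0, -0.0025, 0, 0, 0.045]])

```text
clock: 9.62
eef_pos: [524.7, 125.3, 18.3]
tcp_rot: [-3.141, -0.002, 3.136]
contact_force: [-7.0, 1.3, -0.3]
opening: 0.612
grasp_force: 65.2
```

In the tool's units: -0.0006 m is -0.0008, 0.0003 m is 0.0004.

Emit:
move_arm(motion=[[0, 0, 0, -0.0008, 0, 0.0004, 0.045], [0, 0, 0, -0.0008, 0, 0.0004, 0.045], [0, 0, 0, -0.0008, 0, 0.0004, 0.07], [0, 0, 0, -0.0008, 0, 0.0004, 0.07], [0, 0, 0, -0.0008, 0, 0.0004, 0.07], [0, 0, 0, -0.0008, 0, 0.0004, 0.07]])

```text
clock: 10.38
eef_pos: [526.8, 125.5, 18.3]
tcp_rot: [3.142, 0.0, 3.136]
contact_force: [0.2, -0.0, 0.1]
opening: 0.818
grasp_force: 0.0
```

```bash
python3 -c "
from h import *
st()"
```

```text
t 10.38 pos [526.8 125.5  18.3] rot [3.142 0.    3.136] F [ 0.2 -0.   0.1] M [ 0.03  0.02 -0.03] op 0.818 g 0.0 q [ 0.23  0.52  1.96 -0.    0.66 -1.33]
```

```bash
python3 -c "
from h import *
go(526.8,125.5,170,3.136);go(618,124,170,1.779)"
```

```text
[0.0001, 0.0004, -0.0003, -0.0001, 0.0, -0.1517]
[0.0003, 0.0003, 1.3567, -0.0913, -0.001, -0.1516]
```

In the tool's units: -0.152 m is -0.19, -0.001 m is -0.0013, 1.08 rad is 0.54.

Emit:
move_arm(motion=[[0, 0, 0, 0, 0, -0.0625, 0.07], [0, 0, 0, 0, 0, -0.1375, 0.07], [0, 0, 0.09, 0, 0, -0.19, 0.035], [0, 0, 0.18, -0.0375, -0.0013, -0.19, 0.034], [0, 0, 0.27, -0.075, -0.0013, -0.19, 0.034], [0, 0, 0.36, -0.1138, -0.0013, -0.19, 0.034], [0, 0, 0.45, -0.1138, -0.0013, -0.19, 0.034], [0, 0, 0.54, -0.1138, -0.0013, -0.19, 0.034]])

```text
clock: 11.38
eef_pos: [617.8, 123.8, 169.9]
tcp_rot: [-3.141, -0.0, 2.05]
contact_force: [-0.5, 0.3, -0.2]
opening: 0.403
grasp_force: 0.0
```

```bash
python3 -c "
from h import *
st();go(618,124,125,1.779)"
```

```text
t 11.38 pos [617.8 123.8 169.9] rot [-3.141 -0.     2.05 ] F [-0.5  0.3 -0.2] M [-0.01  0.07 -0.04] op 0.403 g 0.0 q [ 0.2   0.42  1.68 -0.    1.04 -0.28]
[-0.0003, -0.0, 0.2706, 0.0, 0.0003, 0.0449]
```

In the tool's units: 0.045 m is 0.0563, 0.02 m is 0.025, 0.27 rad is 0.135.

Emit:
move_arm(motion=[[0, 0, 0.075, 0, 0, 0.025, 0.034], [0, 0, 0.135, 0, 0, 0.0563, 0.034], [0, 0, 0.135, 0, 0, 0.0563, 0.034]])

```text
clock: 11.75
eef_pos: [616.0, 123.7, 123.5]
tcp_rot: [-3.138, -0.0, 1.787]
contact_force: [0.6, -0.2, -0.2]
opening: 0.399
grasp_force: 0.0
```

```bash
python3 -c "
from h import *
st()
p,d=snap('scene'); a=cv2.resize(p[175:265,210:320,::-1],None,fx=6.5,fy=6.5,interpolation=cv2.INTER_CUBIC)
cv2.imwrite('pics/s4.png',a)"
```

```text
t 11.75 pos [616.  123.7 123.5] rot [-3.138 -0.     1.787] F [ 0.6 -0.2 -0.2] M [ 0.    0.04 -0.  ] op 0.399 g 0.0 q [ 0.2   0.47  1.71 -0.    0.96 -0.02]
```

View pics/s4.png

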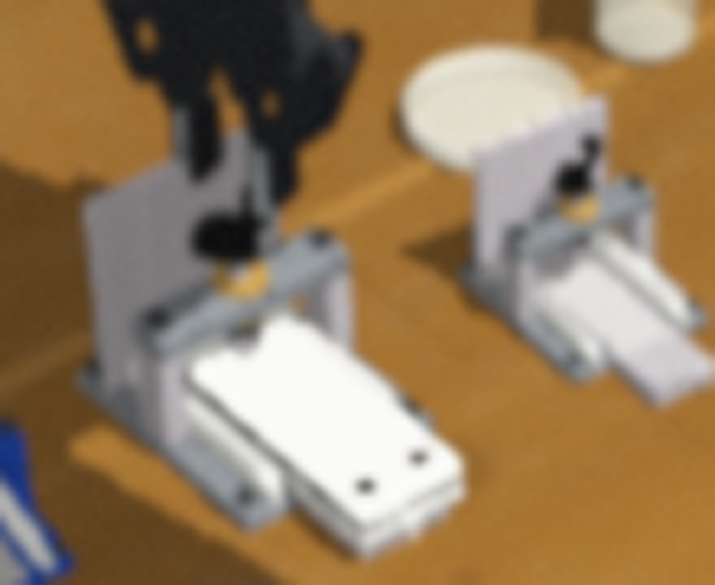

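The cassette lies flat between the guides and under the bridge. The fingers (200,150)/(275,170) are straddling the wing at about (225,235). I'll descend onto the wing and close.

Emit:
move_arm(motion=[[0, 0, 0, 0, 0, 0.0125, 0.034], [0, 0, 0, 0, 0, 0.025, 0.034], [0, 0, 0, 0, 0, 0.0356, 0.034], [0, 0, 0, 0, 0, 0.0356, 0.034]])

```text
clock: 12.3
eef_pos: [616.9, 123.8, 95.9]
tcp_rot: [-3.14, -0.0, 1.786]
contact_force: [0.5, 0.8, 0.3]
opening: 0.398
grasp_force: 0.0
```

Emit:
move_arm(motion=[[0, 0, 0, 0, 0, 0, 0.015], [0, 0, 0, 0, 0, 0, 0.006], [0, 0, 0, 0, 0, 0, 0.003], [0, 0, 0, 0, 0, 0, 0.003]], grip_force=30)

```text
clock: 12.8
eef_pos: [619.6, 124.3, 97.3]
tcp_rot: [3.137, 0.0, 1.786]
contact_force: [7.0, 1.4, -6.1]
opening: 0.082
grasp_force: 31.9
```

```bash
python3 -c "
from h import *
st()"
```

```text
t 12.8 pos [619.6 124.3  97.3] rot [3.137 0.    1.786] F [ 7.   1.4 -6.1] M [ 0.18 -1.03  0.04] op 0.082 g 31.9 q [ 0.2   0.51  1.72 -0.    0.9  -0.02]
```

In the tool's units: 0.002 m is 0.0025, 0.0009 m is 0.0011, 0.3 rad is 0.15.

Emit:
move_arm(motion=[[0, 0, 0, 0, 0.0025, 0, 0.003], [0, 0, 0, 0, 0.0025, 0, 0.003], [0, 0, 0.04, 0, 0.0025, 0.0003, 0.003], [0, 0, 0.08, 0, 0.0025, 0.0006, 0.003], [0, 0, 0.12, 0, 0.0025, 0.0009, 0.003], [0, 0, 0.15, 0, 0.0025, 0.0011, 0.003], [0, 0, 0.15, 0, 0.0025, 0.0011, 0.003]])

```text
clock: 13.68
eef_pos: [620.0, 124.4, 96.3]
tcp_rot: [3.14, -0.0, 1.486]
contact_force: [2.7, -0.3, 1.0]
opening: 0.079
grasp_force: 32.9
```

```bash
python3 -c "
from h import *
st()"
```

```text
t 13.68 pos [620.  124.4  96.3] rot [ 3.14  -0.     1.486] F [ 2.7 -0.3  1. ] M [-0.05 -0.3  -0.03] op 0.079 g 32.9 q [ 0.2   0.51  1.72 -0.    0.91  0.28]
```

In the tool's units: 0.0011 m is 0.0014, 0.0009 m is 0.0011, 0.36 rad is 0.18.

Emit:
move_arm(motion=[[0, 0, 0.05, 0, 0.0006, 0.0004, 0.003], [0, 0, 0.1, 0, 0.0006, 0.0008, 0.003], [0, 0, 0.15, 0, 0.0006, 0.0011, 0.003], [0, 0, 0.18, 0, 0.0006, 0.0014, 0.003], [0, 0, 0.18, 0, 0.0006, 0.0014, 0.003]])

```text
clock: 14.3
eef_pos: [620.4, 124.4, 95.2]
tcp_rot: [3.141, -0.001, 1.127]
contact_force: [1.8, -0.8, 1.3]
opening: 0.083
grasp_force: 33.1
```

```bash
python3 -c "
from h import *
st()"
```

```text
t 14.3 pos [620.4 124.4  95.2] rot [ 3.141e+00 -1.000e-03  1.127e+00] F [ 1.8 -0.8  1.3] M [-0.01 -0.2  -0.04] op 0.083 g 33.1 q [ 0.2   0.51  1.72 -0.    0.91  0.64]
```

In the tool's units: 0.0009 m is 0.0011, 0.0006 m is 0.0008, 0.3 rad is 0.15.

Emit:
move_arm(motion=[[0, 0, 0.05, 0, 0, 0.0004, 0.003], [0, 0, 0.1, 0, 0, 0.0008, 0.003], [0, 0, 0.15, 0, 0, 0.0011, 0.003], [0, 0, 0.15, 0, 0, 0.0011, 0.003]])

```text
clock: 14.8
eef_pos: [620.6, 124.3, 94.3]
tcp_rot: [3.141, -0.001, 0.828]
contact_force: [3.4, -1.0, 3.2]
opening: 0.085
grasp_force: 33.1
```

```bash
python3 -c "
from h import *
st()"
```

```text
t 14.8 pos [620.6 124.3  94.3] rot [ 3.141e+00 -1.000e-03  8.280e-01] F [ 3.4 -1.   3.2] M [-0.24 -0.43 -0.03] op 0.085 g 33.1 q [ 0.2   0.52  1.72 -0.    0.9   0.94]
```

In the tool's units: 0.0009 m is 0.0011, 0.0006 m is 0.0008, 0.3 rad is 0.15.

Emit:
move_arm(motion=[[0, 0, 0.05, 0, 0, 0.0004, 0.003], [0, 0, 0.1, 0, 0, 0.0008, 0.003], [0, 0, 0.15, 0, 0, 0.0011, 0.003], [0, 0, 0.15, 0, 0, 0.0011, 0.003]])

```text
clock: 15.3
eef_pos: [620.8, 124.1, 93.4]
tcp_rot: [3.141, -0.001, 0.529]
contact_force: [5.4, -2.4, 2.3]
opening: 0.082
grasp_force: 33.1
```

```bash
python3 -c "
from h import *
st()"
```

```text
t 15.3 pos [620.8 124.1  93.4] rot [ 3.141e+00 -1.000e-03  5.290e-01] F [ 5.4 -2.4  2.3] M [-0.4  -0.68 -0.15] op 0.082 g 33.1 q [ 0.2   0.52  1.72 -0.    0.9   1.24]
```

In the tool's units: 0.001 m is 0.0013, 0.0006 m is 0.0008.

Emit:
move_arm(motion=[[0, 0, 0, 0.0008, 0.0013, 0, 0.003], [0, 0, 0, 0.0008, 0.0013, 0, 0.003]])

```text
clock: 15.55
eef_pos: [620.8, 124.0, 93.3]
tcp_rot: [-3.141, 0.0, 0.529]
contact_force: [0.8, -0.3, 5.3]
opening: 0.082
grasp_force: 33.6
```

```bash
python3 -c "
from h import *
st()"
```

```text
t 15.55 pos [620.8 124.   93.3] rot [-3.141  0.     0.529] F [ 0.8 -0.3  5.3] M [ 0.03 -0.13  0.02] op 0.082 g 33.6 q [0.19 0.52 1.72 0.   0.9  1.24]
```

In the tool's units: 0.0005 m is 0.0006, 0.0002 m is 0.0003, 0.15 rad is 0.075.

Emit:
move_arm(motion=[[0, 0, 0.04, 0, 0, 0.0003, 0.003], [0, 0, 0.075, 0, 0, 0.0006, 0.003], [0, 0, 0.075, 0, 0, 0.0006, 0.003], [0, 0, 0.075, 0, 0, 0.0006, 0.003]], grip_force=50)

```text
clock: 16.05
eef_pos: [620.9, 123.9, 92.9]
tcp_rot: [-3.141, 0.0, 0.379]
contact_force: [1.3, -1.1, 6.4]
opening: 0.072
grasp_force: 54.4
```

```bash
python3 -c "
from h import *
st()"
```

```text
t 16.05 pos [620.9 123.9  92.9] rot [-3.141  0.     0.379] F [ 1.3 -1.1  6.4] M [-0.11 -0.12 -0.1 ] op 0.072 g 54.4 q [0.19 0.52 1.72 0.   0.9  1.39]
```

In the tool's units: 0.0005 m is 0.0006, 0.0002 m is 0.0003, 0.15 rad is 0.075.

Emit:
move_arm(motion=[[0, 0, 0.04, 0, 0, 0.0003, 0.003], [0, 0, 0.075, 0, 0, 0.0006, 0.003], [0, 0, 0.075, 0, 0, 0.0006, 0.003], [0, 0, 0.075, 0, 0, 0.0006, 0.003]])

```text
clock: 16.55
eef_pos: [620.9, 123.8, 92.5]
tcp_rot: [-3.141, 0.0, 0.229]
contact_force: [0.6, -1.9, 7.6]
opening: 0.078
grasp_force: 54.4
```

```bash
python3 -c "
from h import *
st()"
```

```text
t 16.55 pos [620.9 123.8  92.5] rot [-3.141  0.     0.229] F [ 0.6 -1.9  7.6] M [-0.18 -0.15 -0.08] op 0.078 g 54.4 q [0.19 0.52 1.72 0.   0.9  1.54]
```

In the tool's units: -0.001 m is -0.0013, -0.0008 m is -0.001, 0.15 rad is 0.075.

Emit:
move_arm(motion=[[0, 0, 0.04, 0, 0.0004, -0.0013, 0.003], [0, 0, 0.075, 0, 0.0004, -0.001, 0.003], [0, 0, 0.075, 0, 0.0004, -0.001, 0.003], [0, 0, 0.075, 0, 0.0004, -0.001, 0.003]])

```text
clock: 17.05
eef_pos: [620.9, 123.6, 92.2]
tcp_rot: [-3.141, 0.0, 0.079]
contact_force: [5.8, 0.1, -6.1]
opening: 0.074
grasp_force: 52.6
```

```bash
python3 -c "
from h import *
st()"
```

```text
t 17.05 pos [620.9 123.6  92.2] rot [-3.141  0.     0.079] F [ 5.8  0.1 -6.1] M [ 0.19 -0.84 -0.02] op 0.074 g 52.6 q [0.19 0.52 1.72 0.   0.9  1.69]
```

In the tool's units: 0.0004 m is 0.0005, 0.0003 m is 0.0004, 0.15 rad is 0.075.

Emit:
move_arm(motion=[[0, 0, 0.04, 0, 0.0004, 0.0003, 0.003], [0, 0, 0.075, 0, 0.0004, 0.0005, 0.003], [0, 0, 0.075, 0, 0.0004, 0.0005, 0.003], [0, 0, 0.075, 0, 0.0004, 0.0005, 0.003]])

```text
clock: 17.55
eef_pos: [620.9, 123.5, 91.8]
tcp_rot: [-3.141, 0.0, -0.071]
contact_force: [5.1, 0.6, -5.7]
opening: 0.073
grasp_force: 52.6
```

```bash
python3 -c "
from h import *
st()"
```

```text
t 17.55 pos [620.9 123.5  91.8] rot [-3.141  0.    -0.071] F [ 5.1  0.6 -5.7] M [ 0.29 -0.89  0.05] op 0.073 g 52.6 q [0.19 0.52 1.72 0.   0.9  1.84]
```

In the tool's units: 0.0004 m is 0.0005, 0.0003 m is 0.0004, 0.15 rad is 0.075.

Emit:
move_arm(motion=[[0, 0, 0.04, 0, 0.0004, 0.0003, 0.003], [0, 0, 0.075, 0, 0.0004, 0.0005, 0.003], [0, 0, 0.075, 0, 0.0004, 0.0005, 0.003], [0, 0, 0.075, 0, 0.0004, 0.0005, 0.003]])

```text
clock: 18.05
eef_pos: [620.9, 123.3, 91.5]
tcp_rot: [-3.141, 0.0, -0.221]
contact_force: [4.4, 2.0, -5.9]
opening: 0.076
grasp_force: 52.6
```

```bash
python3 -c "
from h import *
s=st();print(s['joint_efforts'])"
```

```text
t 18.05 pos [620.9 123.3  91.5] rot [-3.141  0.    -0.221] F [ 4.4  2.  -5.9] M [ 0.4  -0.96  0.08] op 0.076 g 52.6 q [0.19 0.52 1.72 0.   0.9  1.98]
[-5.52728847e-01 -6.87049198e+01 -2.66084629e+01 -2.60633631e-01
  1.83702651e+00  5.72012435e-02]
```

In the tool's units: 0.0009 m is 0.0011, 0.0007 m is 0.0009, 0.15 rad is 0.075.

Emit:
move_arm(motion=[[0, 0, 0.04, 0, 0, 0.0009, 0.003], [0, 0, 0.075, 0, 0, 0.0011, 0.003], [0, 0, 0.075, 0, 0, 0.0011, 0.003], [0, 0, 0.075, 0, 0, 0.0011, 0.003]])

```text
clock: 18.55
eef_pos: [621.0, 123.1, 91.1]
tcp_rot: [-3.141, 0.0, -0.372]
contact_force: [2.5, 2.1, -1.4]
opening: 0.076
grasp_force: 53.3
```

```bash
python3 -c "
from h import *
s=st();print(s['joint_efforts'][5])"
```

```text
t 18.55 pos [621.  123.1  91.1] rot [-3.141  0.    -0.372] F [ 2.5  2.1 -1.4] M [ 0.45 -0.52  0.11] op 0.076 g 53.3 q [0.19 0.52 1.72 0.   0.9  2.14]
0.15407027676701546
```

In the tool's units: 0.0004 m is 0.0005, 0.0002 m is 0.0003, 0.15 rad is 0.075.

Emit:
move_arm(motion=[[0, 0, 0.04, 0, 0, 0.0003, 0.003], [0, 0, 0.075, 0, 0, 0.0005, 0.003], [0, 0, 0.075, 0, 0, 0.0005, 0.003], [0, 0, 0.075, 0, 0, 0.0005, 0.003]])

```text
clock: 19.05
eef_pos: [620.9, 123.0, 90.7]
tcp_rot: [3.142, 0.0, -0.522]
contact_force: [2.2, 1.7, -0.9]
opening: 0.077
grasp_force: 53.4
```

```bash
python3 -c "
from h import *
s=st();print(s['joint_efforts'][5])"
```

```text
t 19.05 pos [620.9 123.   90.7] rot [ 3.142  0.    -0.522] F [ 2.2  1.7 -0.9] M [ 0.45 -0.43  0.2 ] op 0.077 g 53.4 q [0.19 0.52 1.72 0.   0.9  2.29]
0.2053643250837922
```

In the tool's units: 0.0005 m is 0.0006, 0.0002 m is 0.0003, 0.15 rad is 0.075.

Emit:
move_arm(motion=[[0, 0, 0.04, 0, 0, 0.0003, 0.003], [0, 0, 0.075, 0, 0, 0.0006, 0.003], [0, 0, 0.075, 0, 0, 0.0006, 0.003], [0, 0, 0.075, 0, 0, 0.0006, 0.003]])

```text
clock: 19.55
eef_pos: [620.9, 122.9, 90.3]
tcp_rot: [3.141, 0.0, -0.672]
contact_force: [-0.5, 1.9, 1.9]
opening: 0.078
grasp_force: 53.8
```

```bash
python3 -c "
from h import *
s=st();print(s['joint_efforts'][5])"
```

```text
t 19.55 pos [620.9 122.9  90.3] rot [ 3.141  0.    -0.672] F [-0.5  1.9  1.9] M [ 0.33 -0.13  0.25] op 0.078 g 53.8 q [0.19 0.52 1.72 0.   0.9  2.44]
0.21200346294790506
```

In the tool's units: 0.0005 m is 0.0006, 0.0002 m is 0.0003, 0.15 rad is 0.075.

Emit:
move_arm(motion=[[0, 0, 0.04, 0, 0, 0.0003, 0.003], [0, 0, 0.075, 0, 0, 0.0006, 0.003], [0, 0, 0.075, 0, 0, 0.0006, 0.003], [0, 0, 0.075, 0, 0, 0.0006, 0.003]])

```text
clock: 20.05
eef_pos: [620.9, 122.8, 89.9]
tcp_rot: [3.141, 0.0, -0.822]
contact_force: [-0.5, -0.1, 5.6]
opening: 0.074
grasp_force: 54.2
```

```bash
python3 -c "
from h import *
s=st();print(s['joint_efforts'][5])"
```

```text
t 20.05 pos [620.9 122.8  89.9] rot [ 3.141  0.    -0.822] F [-0.5 -0.1  5.6] M [0.15 0.11 0.28] op 0.074 g 54.2 q [ 0.19  0.52  1.72 -0.    0.9   2.59]
0.23148834239691496
```

In the tool's units: -0.0003 m is -0.0004, 0.08 rad is 0.04.

Emit:
move_arm(motion=[[0, 0, 0.02, 0, 0, -0.0004, 0.003], [0, 0, 0.04, 0, 0, -0.0004, 0.003], [0, 0, 0.04, 0, 0, -0.0004, 0.003], [0, 0, 0.04, 0, 0, -0.0004, 0.003]])

```text
clock: 20.55
eef_pos: [620.8, 122.8, 89.8]
tcp_rot: [3.141, 0.0, -0.902]
contact_force: [-0.7, 0.5, 0.1]
opening: 0.075
grasp_force: 53.7
```

```bash
python3 -c "
from h import *
s=st();print(s['joint_efforts'][5])"
```

```text
t 20.55 pos [620.8 122.8  89.8] rot [ 3.141  0.    -0.902] F [-0.7  0.5  0.1] M [ 0.08 -0.    0.37] op 0.075 g 53.7 q [ 0.19  0.52  1.72 -0.    0.9   2.67]
0.36409816704690456
```

In the tool's units: -0.18 m is -0.225, -0.08 m is -0.1.

Emit:
move_arm(motion=[[0, 0, 0, 0, 0, 0, 0.02], [0, 0, 0, 0, 0, 0, 0.025], [0, 0, 0, 0, 0, 0, 0.025], [0, 0, 0, 0, 0, -0.0375, 0.025], [0, 0, 0, 0, 0, -0.1, 0.025], [0, 0, 0, 0, 0, -0.1625, 0.025], [0, 0, 0, 0, 0, -0.225, 0.025]])

```text
clock: 21.42
eef_pos: [620.8, 122.8, 271.6]
tcp_rot: [-3.142, -0.0, -0.904]
contact_force: [0.4, -0.3, -0.1]
opening: 0.29
grasp_force: 0.0
```

```bash
python3 -c "
from h import *
s=st()
p,d=snap('scene'); a=cv2.resize(p[175:265,210:320,::-1],None,fx=6.5,fy=6.5,interpolation=cv2.INTER_CUBIC)
cv2.imwrite('pics/s5.png',a)"
```

```text
t 21.43 pos [620.8 122.8 271.6] rot [-3.142 -0.    -0.904] F [ 0.4 -0.3 -0.1] M [ 0.05 -0.02 -0.02] op 0.29 g 0.0 q [0.19 0.33 1.57 0.   1.24 2.67]
```

View pics/s5.png

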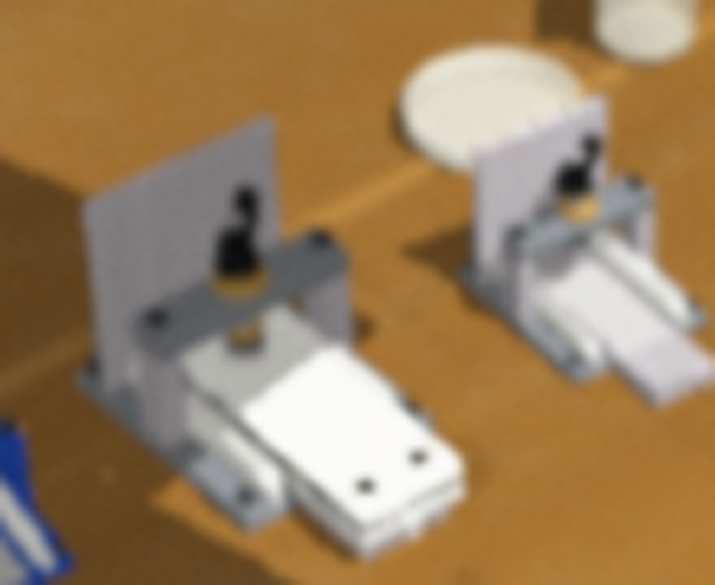

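The foot at (245,340) now rests on the cassette and the wing has turned. The cassette's corner at (365,555) and holes are where they were before tightening, and the gripper is clear.

```bash
python3 -c "
from rig import order
print(order.sign_off())"
```

```text
the job is handed in; nothing more can be done
None
```

The cassette is home against the panel (about 7 N measured at contact) and released; the wing screw is tight, about 0.9 rad past the foot's first bite by its torque (0.37 N m), and the job was handed in at about 21.5 s with the gripper clear.

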